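# Change the warming plate over to the bowl's zone

### The job

The bowl stands on one zone of the warming plate, but the empty zone is the one switched on. With your fingertips first press the empty zone's white rocker off, then press the white rocker of the bowl's zone on, and last press the red main rocker on, each fully over; a rocker is on when its end nearest the robot, the one with the green dot, is down, and off when its far end is down. Pick nothing up, and leave the bowl and everything else standing where it is.

Things in the scene. Friction and masses are not known exactly. Their poses are not given: they have to be found in the camera images.
- warming_plate: steel two-zone warming plate, 240 x 210 (x by y) mm, fixed; origin under its centre on the worktop, x away from the robot, y left. Front control strip 26 mm high with three rockers in a row, 60 mm apart; behind it black glass, 28 mm high, with a left and a right ringed zone, each behind its own white rocker
- switch_main: red main rocker switch, always the middle one; base 68 x 36 x 6 mm, origin under its centre, on the strip 26 mm above the worktop; x away from the robot, z up. Paddle 62 mm (x) by 30 mm (y): a shallow V of two wings hinged 12 mm above this origin; the wing that is down lies level, its top at 12 mm, the raised wing climbs to 20 mm at its end. Press a wing 20 mm from the hinge (near wing x = -20 mm, far wing +20 mm)
- switch_bowl: white rocker switch of the zone on which the bowl stands (the left or the right one); same build, size, origin and axes as switch_main
- switch_empty: white rocker switch of the empty zone (the other side); same build, size, origin and axes as switch_main
- rocker_main (a joint): red main rocker, in rad, -0.13 to +0.13: +0.13 = on (near wing, the one with the green dot, fully down), -0.13 = off (far wing fully down). No spring: it stays where it is left and turns against friction of about 0.06 N m (2 to 4 N on a wing). Starts off
- rocker_bowl (a joint): white rocker of the bowl's zone, in rad, -0.13 to +0.13: +0.13 = on (near wing, the one with the green dot, fully down), -0.13 = off (far wing fully down). No spring: it stays where it is left and turns against friction of about 0.06 N m (2 to 4 N on a wing). Starts off
- rocker_empty (a joint): white rocker of the empty zone, in rad, -0.13 to +0.13: +0.13 = on (near wing, the one with the green dot, fully down), -0.13 = off (far wing fully down). No spring: it stays where it is left and turns against friction of about 0.06 N m (2 to 4 N on a wing). Starts on
- zone_bowl (a point): centre of the zone on which the bowl stands, on the glass
- bowl: small white bowl, 116 mm across, 51 mm high, loose on one zone; origin at the centre of its underside; near rim about 60 mm or more behind the hinge of the rocker in front of it
- mug: dark green mug, 86 mm across (118 mm with handle), 96 mm high, loose bystander on the worktop right of the plate; origin under its middle
- glass: clear drinking glass, 79 mm across, 90 mm high, loose bystander further right, beside the tall wire dish rack on the right (rise before swinging the arm away from it); origin under its middle
- teaspoon: steel teaspoon, 130 x 26 x 11 mm, loose bystander lying right of the plate; origin under its middle

How it is judged:
By the outcome, as a careful person would: the job done as asked, in the order asked, and still so for the second after the job is handed in, with the robot touching nothing.
It also fails if it takes over 38 s, if anything falls off the work surface, if the arm or the gripper's body presses on something with over 40 N, if the wrist force passes 120 N, or if a joint passes its speed limit or range.

### The arm

A 7-joint arm with a two-finger parallel gripper is mounted at the origin on a cart in front of the work surface, level with it; the furniture and walls round the work are solid. World frame = base frame: x ahead of the robot, y to its left, z up, the work surface at z = 0. Lengths are in m, angles in rad, forces in N, time in s.
With the tool pointing down it reaches from about 0.4 to 0.85 m from the base axis. Payload 4.5 kg.
Tool frame: the origin (TCP) lies at the very end of the fingers, on their centre line; the grasp point (between the pads) lies 19 mm behind it (r.grip_point_offset is the distance from the TCP to the grasp point, in m); z points along the fingers, y is the line along which they close (so a half turn about z gives the same grasp; the last joint's range is limited). The gripper opens to 88 mm and grips with 3 to 60 N. Pads are 18 mm wide; open, the fingers measure 123 mm over their backs; the gripper's body (75 mm by 187 mm) begins 45 mm behind the grasp point.
Start: joints at [-1.162, 0.689, -0.195, 1.565, 0.157, 0.902, -0.215], TCP at [0.229, 0.582, 0.239] pointing down, gripper open.
Joint ranges: [-3.01, 3.01], [-0.46, 2.08], [-1.47, 1.51], [0.13, 2.56], [-1, 4.14], [0.04, 2.09], [-2.66, 2.66]. Speed limits (rad/s): [2.57, 2.57, 3.14, 3.14, 3.14, 3.14, 3.14].

### API

Orientations are given as a unit quaternion [x, y, z, w].
In Python, from plant import r gives the robot as it stands.
- The arm moves only by the tool carry_out, never from a script. Its argument "rows" is a list of rows, each a list of 3 entries, a list of its own where there are three numbers: the shift along the tool's x, y, z in cm, then the turn, a rotation vector about the tool's x, y, z in degrees, then the closure, from 0 (fully open) to 1 (shut). A call has 1 to 12 rows; each row is the pose to reach, as a shift and turn from the pose commanded when the call began, along the tool's axes at that moment; what a row does not reach only later rows make up. A row lasts 1/10 s, in which the tool goes at most 50 mm and 8.59 degrees, less where a joint would pass 70% of its speed; a pose out of reach is approached as far as the arm can. A call with a gripper value outside its range is refused whole. The fingers move at their own pace and stop on an object; "newtons" is the grip in N (left out, the last holds). Time passes only in rows, so rows that repeat a pose let the fingers close. It gives the time, the measured TCP pose, the force, the opening and the grip force at its end, in the units of the state.
- r.get_state(): the state, without advancing time (a new reading comes with each control period).
- r.snapshot(name): name is "side" or "top" or "wrist"; returns a dict with "image" (384x512x3 uint8, red, green, blue), "fx", "fy", "cx", "cy" (pixels), "dist_coeffs" ([k1, k2, p1, p2, k3] as OpenCV has them; the pictures are not rectified), "pose" (4x4, takes a point from camera to world coordinates). Camera axes: x right, y up, looking along -z (the intrinsics and any distortion apply to the point x, -y, -z); pixel columns grow to the right and rows downward; lengths in m; the calibration is good to about 2 mm. A picture is of the moment at which its call begins. There is no depth.
- r.finish_job(): hands the job in; it is judged then, once.
The state is a dict: "clock": time; "q": joint angles; "qd": joint speeds; "joint_torque": joint torques, N m; "tool_pos": TCP position; "eef_rot": TCP orientation; "contact_force": force on the tool from outside, world axes, zero at the start; "moment": the same for the moment, N m; "opening": opening from 0.0 (shut) to 1.0 (fully open); "finger_force": force on a finger pad.
Only numpy, scipy, OpenCV 4.12 (cv2) and the standard library are available. Lean on these libraries where they do the work, as an engineer would, in place of code of your own. Each camera call takes 0.05 s, during which the arm holds its last target. There are 200 camera calls.

## Working session

There is one attempt and no reset: what is moved stays moved. The work goes in short steps, Python scripts to look and compute and a tool call to move; the robot and the scene stay as the last step left them, time stands still between calls to the robot, and variables do not carry over. Pictures are saved under pics/ and viewed, at most 10 in all, crops included, and the job is handed in when it is done.

Besides the shell and the picture viewer there is one more tool, called after "Request:" as name([rows], argument=value, ...), one row to a line, values as JSON. carry_out: Moves the arm, as the interface text tells. Its arguments: {"type":"object","properties":{"rows":{"type":"array"},"newtons":{"type":"number"}},"required":["rows"]}

```bash
mkdir -p pics
python3 - <<'E'
from plant import r
import cv2,numpy as np,pickle
d={}
for n in("top","side"):
    s=r.snapshot(n);d[n]=s;cv2.imwrite(f"pics/{n}0.png",s["image"][:,:,::-1])
    print(n,s["fx"],s["fy"],s["cx"],s["cy"],s["dist_coeffs"],np.round(s["pose"],3).tolist())
pickle.dump(d,open("s0.pkl","wb"))
st=r.get_state();print(st["clock"],st["tool_pos"],st["eef_rot"],st["contact_force"],st["opening"])
E
```

```text
top 493.626360141303 493.626360141303 256.9160929360822 192.02681897601948 [0.0731531 0.        0.        0.        0.       ] [[-0.071, 0.975, -0.211, 0.333], [-0.997, -0.069, 0.014, -0.051], [-0.001, 0.212, 0.977, 1.296], [0.0, 0.0, 0.0, 1.0]]
side 486.02413377677175 486.02413377677175 258.92926859381555 194.42598332219782 [-0.04456509  0.          0.          0.          0.        ] [[-0.938, 0.133, -0.32, 0.146], [-0.347, -0.33, 0.878, 1.195], [0.011, 0.935, 0.356, 0.568], [0.0, 0.0, 0.0, 1.0]]
0.1 [0.22863409 0.58106721 0.2380149 ] [ 1.86284378e-01  9.82495526e-01 -8.13949647e-04 -9.43599443e-05] [-0.1806183   0.01318144  0.1986995 ] 1.0000541363082418
```

View pics/top0.png

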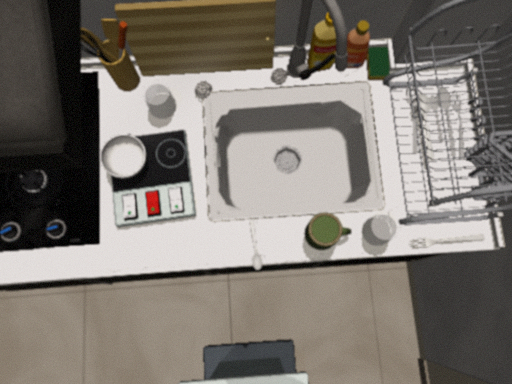

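View pics/side0.png

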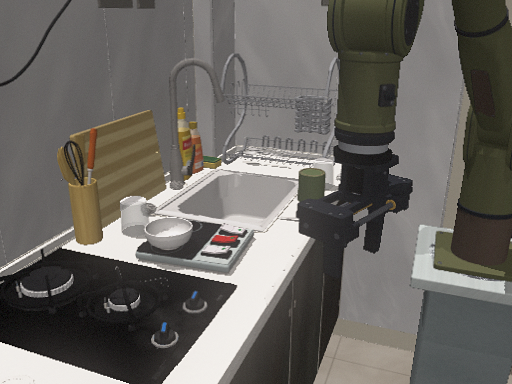

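The top view shows the plate centred near (152,178). The bowl is on the left zone at (124,157), so the left white rocker (129,206) is the bowl's and the right one (177,199) is the empty zone's. The red main rocker is at (153,203). The side view shows the arm to the left of the robot, with its gripper clear of the plate.

```bash
cat > h.py <<'E'
import cv2,numpy as np
from scipy.spatial.transform import Rotation as R
def ray(s,uv,z):
    K=np.array([[s["fx"],0,s["cx"]],[0,s["fy"],s["cy"]],[0,0,1]])
    p=cv2.undistortPoints(np.float64(uv).reshape(-1,1,2),K,np.array(s["dist_coeffs"]))[:,0]
    P=np.array(s["pose"]);d=np.c_[p[:,0],-p[:,1],-np.ones(len(p))]@P[:3,:3].T
    return P[:3,3]+d*((z-P[2,3])/d[:,2])[:,None]
def redmask(s):
    h=cv2.cvtColor(s["image"],cv2.COLOR_RGB2HSV)
    return ((h[...,0]<8)|(h[...,0]>172))&(h[...,1]>150)&(h[...,2]>80)
def toolmove(st,target):  # cm along tool axes
    return R.from_quat(st["eef_rot"]).inv().apply(np.array(target)-st["tool_pos"])*100
E
python3 - <<'E'
import pickle,cv2,numpy as np
from h import *
d=pickle.load(open("s0.pkl","rb"));s=d["top"];im=s["image"]
m=redmask(s).astype(np.uint8);m[:170]=0
n,l,st,c=cv2.connectedComponentsWithStats(m);i=1+st[1:,4].argmax();print(st[i],c[i],ray(s,c[i],.04))
pts=np.argwhere(l==i)[:,::-1];print(cv2.minAreaRect(pts.astype(np.float32)))
for z,uv in((.041,[129,206]),(.041,[177,199]),(.026,[117,225]),(.026,[194,217])):print(uv,ray(s,uv,z))
cv2.imwrite("pics/crop.png",cv2.resize(im[120:235,95:205],None,fx=5,fy=5,interpolation=cv2.INTER_CUBIC)[:,:,::-1])
E
```

```text
[146 191  14  24 253] [152.59288538 202.20158103] [[0.59685088 0.20152411 0.04      ]]
((152.60888671875, 202.58912658691406), (22.587343215942383, 11.840943336486816), 84.2894058227539)
[129, 206] [[0.59099934 0.26172538 0.041     ]]
[177, 199] [[0.60059356 0.13842121 0.041     ]]
[117, 225] [[0.54637204 0.29677791 0.026     ]]
[194, 217] [[0.55290014 0.09844531 0.026     ]]
```

View pics/crop.png

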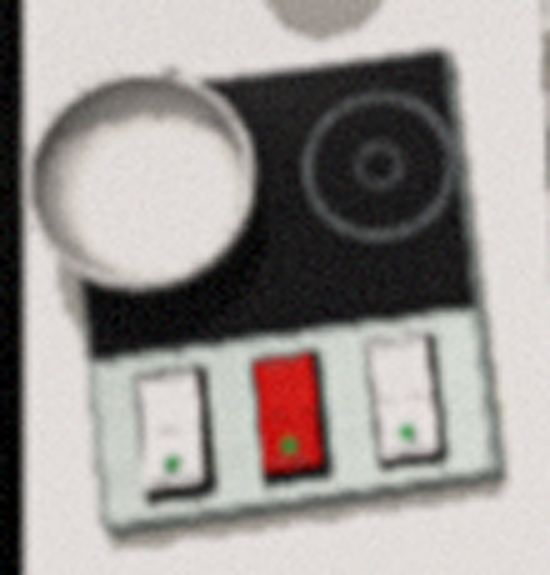

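Run:
```python
from plant import r
import pickle
from h import *
s=pickle.load(open("s0.pkl","rb"))["top"]
a=ray(s,[[130,206],[152.6,202.3],[176,200]],.039);print(a)
e=ray(s,[[114,191],[191,181],[116,227],[195,216]],.027);print(e)
st=r.get_state();print(toolmove(st,[.56,.20,.2]))
```

```text
[[0.59122625 0.25967684 0.039     ]
 [0.59680009 0.20171392 0.039     ]
 [0.59856038 0.14139552 0.039     ]]
[[0.63664588 0.30335038 0.027     ]
 [0.64942022 0.10201312 0.027     ]
 [0.54118938 0.29908845 0.027     ]
 [0.55516971 0.09562664 0.027     ]]
[-44.78520128 -23.3261588    3.84490036]
```

Request:
carry_out([
  [[-11, -6, 1], [0, 0, -8], 1],
  [[-22, -12, 2], [0, 0, -16], 1],
  [[-33, -17, 3], [0, 0, -24], 1],
  [[-44.8, -23.3, 3.8], [0, 0, -25.3], 1],
  [[-44.8, -23.3, 3.8], [0, 0, -25.3], 1],
  [[-44.8, -23.3, 3.8], [0, 0, -25.3], 1],
  [[-44.8, -23.3, 3.8], [0, 0, -25.3], 1],
  [[-44.8, -23.3, 3.8], [0, 0, -25.3], 1],
  [[-44.8, -23.3, 3.8], [0, 0, -25.3], 1],
  [[-44.8, -23.3, 3.8], [0, 0, -25.3], 1],
  [[-44.8, -23.3, 3.8], [0, 0, -25.3], 1],
  [[-44.8, -23.3, 3.8], [0, 0, -25.3], 1],
], newtons=20)

```text
clock: 1.3
tool_pos: [0.5613, 0.1983, 0.1999]
eef_rot: [-0.031, 1.0, -0.001, -0.0]
contact_force: [-0.0, -0.6, -0.1]
opening: 0.006
finger_force: 0.0
```

Run:
```python
from plant import r
import pickle
from h import *
s=r.snapshot("wrist");pickle.dump(s,open("w1.pkl","wb"))
cv2.imwrite("pics/w1.png",s["image"][:,:,::-1]);print(np.round(s["pose"],3).tolist())
m=redmask(s).astype(np.uint8)
n,l,st,c=cv2.connectedComponentsWithStats(m)
i=1+st[1:,4].argmax();print(st[i],c[i],ray(s,c[i],.04))
q=cv2.boxPoints(cv2.minAreaRect(np.argwhere(l==i)[:,::-1].astype(np.float32)));print(q,ray(s,q,.04))
```

```text
[[-0.062, -0.952, -0.301, 0.483], [0.998, -0.059, -0.018, 0.194], [-0.0, -0.302, 0.953, 0.347], [0.0, 0.0, 0.0, 1.0]]
[243 182  25  46 568] [252.15669014 210.84683099] [[0.60400343 0.20134603 0.04      ]]
[[243. 182.]
 [267. 182.]
 [267. 227.]
 [243. 227.]] [[0.57039283 0.18907971 0.04      ]
 [0.56873577 0.21563025 0.04      ]
 [0.62313419 0.21989498 0.04      ]
 [0.62487367 0.19194361 0.04      ]]
```

View pics/w1.png

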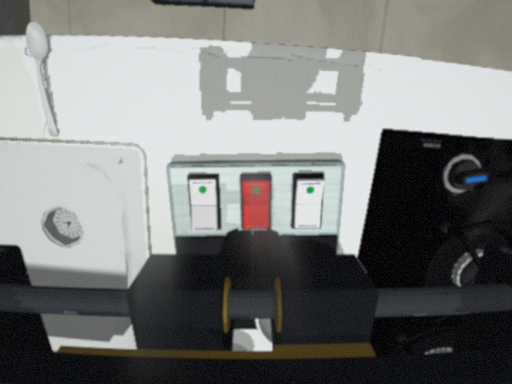

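The wrist view shows the strip clearly. The empty rocker is at (204,203), with its far half shaded, so it is on. Main is at (256,203) and the bowl's rocker is at (308,203). Hinges are near row 204, with the spoon and mug well clear.

```bash
python3 - <<'E'
from plant import r
import pickle
from h import *
s=pickle.load(open("w1.pkl","rb"));g=cv2.cvtColor(s["image"],cv2.COLOR_RGB2GRAY).astype(int)
for u,a in((197,0),(249,1),(300,0)):
    print(u,(s["image"][168:240,u-2:u+3,0].mean(1) if a else g[168:240,u-2:u+3].mean(1)).astype(int).tolist())
print(g[215,180:335].tolist())
P=ray(s,[[204.5,204],[256,204],[308.5,204]],.038);print(P)
st=r.get_state();print(st["tool_pos"],st["eef_rot"])
E
python3 -c "
import cv2;i=cv2.imread('pics/w1.png')[150:245,160:350];cv2.imwrite('pics/w1c.png',cv2.resize(i,None,fx=4,fy=4,interpolation=cv2.INTER_CUBIC))"
```

```text
197 [214, 225, 224, 210, 168, 125, 81, 45, 41, 41, 79, 147, 204, 215, 194, 202, 224, 230, 226, 217, 209, 205, 210, 216, 218, 221, 224, 222, 223, 223, 224, 223, 224, 224, 223, 223, 213, 195, 201, 209, 210, 209, 209, 211, 210, 209, 210, 210, 209, 211, 210, 210, 211, 210, 211, 211, 211, 211, 208, 197, 179, 181, 201, 206, 197, 185, 167, 137, 86, 41, 32, 33]
249 [206, 208, 208, 195, 155, 116, 89, 79, 81, 80, 84, 97, 130, 165, 193, 185, 171, 186, 202, 203, 199, 197, 195, 197, 194, 186, 182, 182, 183, 181, 183, 181, 181, 182, 179, 175, 173, 182, 195, 199, 200, 200, 200, 201, 201, 201, 199, 198, 194, 195, 193, 197, 201, 203, 204, 203, 201, 192, 176, 176, 166, 128, 90, 71, 65, 62, 60, 60, 54, 56, 53, 54]
300 [213, 202, 171, 146, 123, 75, 33, 22, 19, 26, 63, 105, 155, 207, 222, 215, 215, 224, 228, 229, 229, 229, 230, 230, 230, 229, 230, 230, 230, 230, 231, 230, 230, 230, 229, 225, 221, 226, 230, 230, 230, 230, 230, 230, 230, 230, 230, 230, 230, 229, 230, 229, 229, 230, 231, 228, 218, 195, 193, 198, 185, 197, 209, 205, 194, 185, 163, 106, 51, 38, 42, 38]
[198, 202, 195, 197, 198, 198, 195, 196,
[... 235 characters left out ...]
9, 220, 221, 216, 207, 174, 119, 83, 86, 98, 110, 110, 111, 110, 105, 113, 111, 112, 111, 115, 112, 112, 109, 110, 111, 111, 111, 111, 109, 109, 111, 107, 107, 96, 92, 109, 149, 184, 191, 203, 209, 208, 209, 209, 211, 213, 211, 213, 214, 213, 213, 211, 214, 214, 214, 192, 144, 88, 61, 113, 181, 223, 231, 231, 232, 231, 230, 230, 232, 231, 231, 229, 230, 230, 231, 233, 231, 230, 230, 231, 230, 230, 232, 230, 220, 172, 144, 182, 209, 216, 214, 216, 217, 217, 215, 214, 214, 210, 214, 214]
[[0.59984022 0.14639761 0.038     ]
 [0.59613557 0.20525665 0.038     ]
 [0.59243242 0.26532506 0.038     ]]
[0.55994984 0.20088315 0.20029719] [-3.29636182e-02  9.99456333e-01  2.81274803e-04 -5.98801926e-04]
```

View pics/w1c.png

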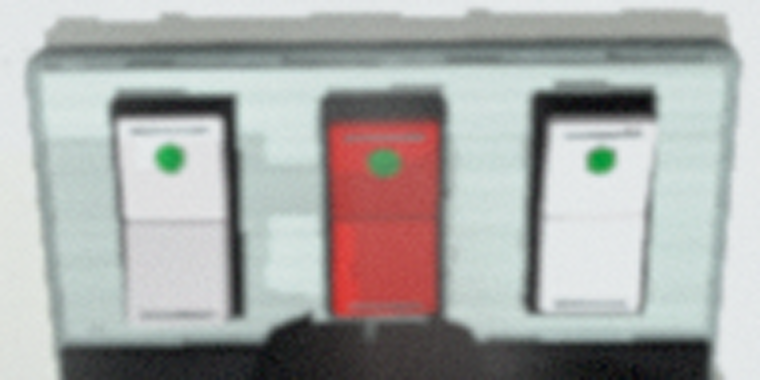

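Request:
carry_out([
  [[-3.0, -3.0, 2], [0, 0, 0], 1],
  [[-5.6, -6.0, 6], [0, 0, 0], 1],
  [[-5.6, -6.0, 10], [0, 0, 0], 1],
  [[-5.6, -6.0, 13.5], [0, 0, 0], 1],
  [[-5.6, -6.0, 14.0], [0, 0, 0], 1],
  [[-5.6, -6.0, 14.0], [0, 0, 0], 1],
  [[-5.6, -6.0, 14.0], [0, 0, 0], 1],
  [[-5.6, -6.0, 14.0], [0, 0, 0], 1],
])

```text
clock: 2.15
tool_pos: [0.6215, 0.1461, 0.0631]
eef_rot: [-0.034, 0.999, 0.001, 0.002]
contact_force: [-0.0, 0.5, -1.3]
opening: 0.007
finger_force: 0.0
```

Run:
```python
from plant import r
from h import *
s=r.snapshot("side");cv2.imwrite("pics/s1.png",cv2.resize(s["image"][150:280,100:310],None,fx=3.5,fy=3.5,interpolation=cv2.INTER_CUBIC)[:,:,::-1])
st=r.get_state();print(st["clock"],st["tool_pos"],st["eef_rot"],st["contact_force"])
```

```text
2.2 [0.62136654 0.14566847 0.0628734 ] [-3.36974275e-02  9.99430511e-01  5.93270999e-04  1.66877479e-03] [-0.98035965 -0.28818583 -0.33910257]
```

View pics/s1.png

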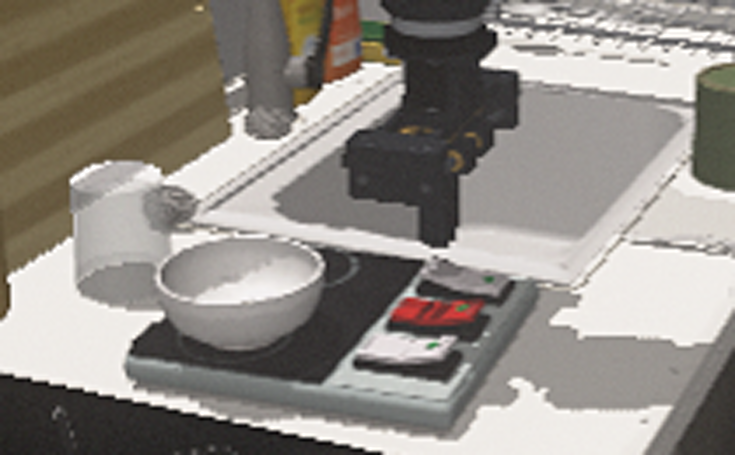

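The side crop shows the fingertip at (440,240), just above the far wing of the empty zone's rocker (470,275). The bowl at (240,295) is clear of the gripper. I'll press down now.

Request:
carry_out([
  [[0, 0, 1.0], [0, 0, 0], 1],
  [[0, 0, 1.6], [0, 0, 0], 1],
  [[0, 0, 1.9], [0, 0, 0], 1],
  [[0, 0, 2.1], [0, 0, 0], 1],
  [[0, 0, 2.3], [0, 0, 0], 1],
  [[0, 0, 2.5], [0, 0, 0], 1],
  [[0, 0, 2.5], [0, 0, 0], 1],
  [[0, 0, 2.5], [0, 0, 0], 1],
])

```text
clock: 3.0
tool_pos: [0.621, 0.1447, 0.0383]
eef_rot: [-0.033, 0.999, -0.0, 0.001]
contact_force: [-2.5, -1.7, 18.1]
opening: 0.008
finger_force: 9.2
```

Request:
carry_out([
  [[0, 0, 0.1], [0, 0, 0], 1],
  [[0, 0, 0.1], [0, 0, 0], 1],
])

```text
clock: 3.2
tool_pos: [0.6211, 0.1447, 0.0382]
eef_rot: [-0.033, 0.999, -0.0, 0.001]
contact_force: [-5.1, -1.7, 24.4]
opening: 0.003
finger_force: 12.4
```

Request:
carry_out([
  [[0, 0, -2], [0, 0, 0], 1],
  [[0, 0, -5], [0, 0, 0], 1],
  [[2, 4, -5], [0, 0, 0], 1],
  [[4.1, 8, -5], [0, 0, 0], 1],
  [[4.1, 12, -5], [0, 0, 0], 1],
  [[4.1, 12, -4], [0, 0, 0], 1],
  [[4.1, 12, -2.6], [0, 0, 0], 1],
  [[4.1, 12, -2.6], [0, 0, 0], 1],
  [[4.1, 12, -2.6], [0, 0, 0], 1],
  [[4.1, 12, -2.6], [0, 0, 0], 1],
])

```text
clock: 4.2
tool_pos: [0.5719, 0.2602, 0.0607]
eef_rot: [-0.032, 0.999, -0.0, -0.0]
contact_force: [0.2, -0.5, -0.0]
opening: 0.006
finger_force: 0.0
```

Run:
```python
from plant import r
from h import *
s=r.snapshot("side");cv2.imwrite("pics/s2.png",cv2.resize(s["image"][150:280,100:310],None,fx=3.5,fy=3.5,interpolation=cv2.INTER_CUBIC)[:,:,::-1])
st=r.get_state();print(st["clock"],st["tool_pos"],st["eef_rot"],st["contact_force"])
```

```text
4.25 [0.57196604 0.26062563 0.06093047] [-3.25349430e-02  9.99470570e-01 -1.09078399e-04  2.10778309e-04] [ 0.41698856 -0.22913992  0.77637343]
```

View pics/s2.png

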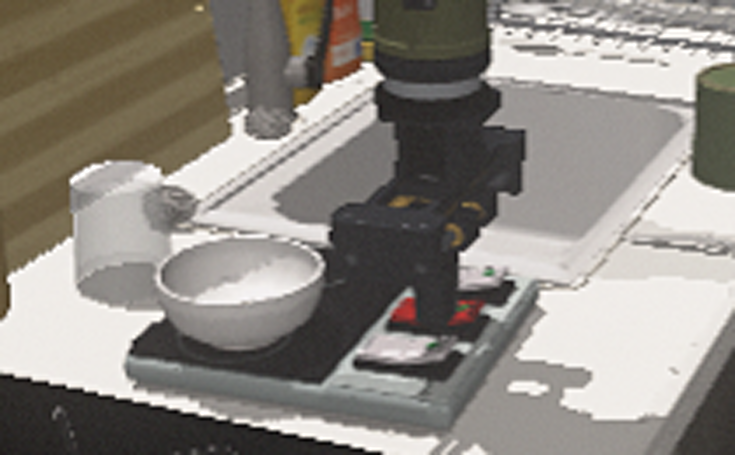

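The fingertip at (432,322) hangs over the near wing of the bowl's rocker (430,345). The bowl is undisturbed. From z 0.061, I'll press down about 2.4 cm.

Request:
carry_out([
  [[0, 0, 0.8], [0, 0, 0], 1],
  [[0, 0, 1.4], [0, 0, 0], 1],
  [[0, 0, 1.7], [0, 0, 0], 1],
  [[0, 0, 1.9], [0, 0, 0], 1],
  [[0, 0, 2.1], [0, 0, 0], 1],
  [[0, 0, 2.3], [0, 0, 0], 1],
  [[0, 0, 2.4], [0, 0, 0], 1],
  [[0, 0, 2.4], [0, 0, 0], 1],
])

```text
clock: 5.05
tool_pos: [0.5709, 0.2615, 0.0383]
eef_rot: [-0.033, 0.999, -0.0, -0.0]
contact_force: [-5.6, -2.5, 13.9]
opening: 0.006
finger_force: 7.2
```

Request:
carry_out([
  [[0, 0, 0.1], [0, 0, 0], 1],
  [[0, 0, 0.1], [0, 0, 0], 1],
  [[0, 0, -2.0], [0, 0, 0], 1],
  [[0, 0, -4.0], [0, 0, 0], 1],
  [[0, -3, -4.0], [0, 0, 0], 1],
  [[-0.1, -5.9, -4.0], [0, 0, 0], 1],
  [[-0.1, -5.9, -2.6], [0, 0, 0], 1],
  [[-0.1, -5.9, -2.4], [0, 0, 0], 1],
  [[-0.1, -5.9, -2.4], [0, 0, 0], 1],
  [[-0.1, -5.9, -2.4], [0, 0, 0], 1],
])

```text
clock: 6.05
tool_pos: [0.5761, 0.2048, 0.0608]
eef_rot: [-0.034, 0.999, 0.001, 0.0]
contact_force: [0.1, 0.4, 0.9]
opening: 0.005
finger_force: 0.0
```

Request:
carry_out([
  [[0, 0, 0.8], [0, 0, 0], 1],
  [[0, 0, 1.4], [0, 0, 0], 1],
  [[0, 0, 1.7], [0, 0, 0], 1],
  [[0, 0, 1.9], [0, 0, 0], 1],
  [[0, 0, 2.1], [0, 0, 0], 1],
  [[0, 0, 2.3], [0, 0, 0], 1],
  [[0, 0, 2.5], [0, 0, 0], 1],
  [[0, 0, 2.5], [0, 0, 0], 1],
])

```text
clock: 6.85
tool_pos: [0.576, 0.2032, 0.0382]
eef_rot: [-0.033, 0.999, -0.0, 0.0]
contact_force: [-7.4, -0.9, 20.9]
opening: 0.003
finger_force: 10.7
```

Fully down. Next I'll lift straight up, back off towards the robot and take a look.

Request:
carry_out([
  [[0, 0, -2], [0, 0, 0], 1],
  [[0, 0, -5], [0, 0, 0], 1],
  [[0, 0, -9], [0, 0, 0], 1],
  [[0, 0, -14], [0, 0, 0], 1],
  [[4, 0, -18], [0, 0, 0], 1],
  [[6, 0, -18], [0, 0, 0], 1],
  [[6, 0, -18], [0, 0, 0], 1],
  [[6, 0, -18], [0, 0, 0], 1],
  [[6, 0, -18], [0, 0, 0], 1],
  [[6, 0, -18], [0, 0, 0], 1],
])

```text
clock: 7.85
tool_pos: [0.5172, 0.1986, 0.2149]
eef_rot: [-0.033, 0.999, -0.0, -0.0]
contact_force: [0.6, -0.2, 0.9]
opening: 0.006
finger_force: 0.0
```

Run:
```python
from plant import r
from h import *
s=r.snapshot("side");w=r.snapshot("wrist")
a=cv2.resize(s["image"][150:280,100:310],(620,384),interpolation=cv2.INTER_CUBIC)
b=cv2.resize(w["image"][120:290,130:390],(300,196),interpolation=cv2.INTER_CUBIC)
cv2.imwrite("pics/end.png",np.vstack([a,np.pad(b,((0,0),(0,320),(0,0)))])[:,:,::-1])
st=r.get_state();print(st["clock"],st["tool_pos"],st["contact_force"])
```

```text
7.95 [0.51690322 0.19873062 0.2150125 ] [0.40590254 1.02332301 0.5226041 ]
```

View pics/end.png

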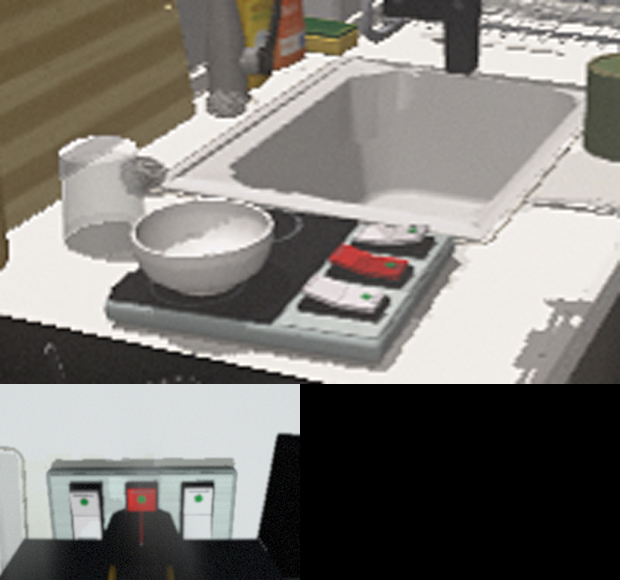

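The side view shows the red rocker (370,262) and the bowl's white rocker (345,295) with near wings level and far wings raised, so both are on. The empty zone's rocker (390,235) has its near end up, so it is off. The bowl is where it was.

```bash
python3 -c "
from plant import r
print(r.finish_job())"
```

```text
the job is handed in; nothing more can be done
None
```

The job is handed in: I pressed the empty zone's rocker off, then the bowl zone's rocker on, then the red main rocker on, each to its stop and confirmed in the final pictures, with the bowl where it was and about 8 s used of the 38 s allowed.

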